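# Seat the specimen turntable's platter on its drive pin

### The job

The round off-white platter of the specimen turntable has been set back on its hub, but it is still standing high and its notch is not at the drive pin. With a fingertip turn the platter until the notch in its rim is over the brass pin, then press it straight down, firmly but without forcing it, until it lies fully home on its seat, and take the hand away. Do not lift or tip the platter, and leave everything else on the bench where it is.

Things in the scene. Friction and masses are not known exactly. Their poses are not given: they have to be found in the camera images.
- turntable: Specimen turntable: black round housing 230 mm across, fixed to the bench, with a control box (knob and two keys, 43 mm high, reaching 155 mm from the axis) on its -x side. Origin on the bench under the turntable's axis, z up; its x axis points from the axis to the drive pin. The housing's rim is 36 mm high and carries a red pointer in line with the pin.
- seat (a point): Centre of the flat seat on the housing, 40 mm above the bench. The underside of the seated platter lies on it.
- pin (a point): Top of the fixed upright brass drive pin: 12 mm diameter, 7.5 mm high above the seat, top 2 mm tapered, 90 mm from the axis, so that half of it shows outside the platter's rim. At the start the platter clears it by 1.5 mm. Unless the notch is at the pin (within about 4 mm at the rim) a pressed platter is left slanting on it.
- platter: Loose off-white round platter, 180 mm diameter, 8 mm thick, about 0.45 kg. Origin at the centre of its underside, z up, x axis towards its notch. A blind bore in it sits on the spindle of a sinking hub, with 0.7 mm side play. It turns either way (1 to 2 N at a peg) and stays where it is left. At the start its underside is 9 mm above the seat.
- notch (a point): Middle of the mouth of the platter's notch, at the rim, 90 mm from its centre, level with the underside. The notch is 21 mm wide, cut right through, 11 mm deep from the rim; a red line on the platter's top runs to it from the centre.
- hub_cap (a point): Top centre of the aluminium cap in the middle of the platter, the place to press: 34 mm diameter, 13 mm above the platter's top, 21 mm above its underside. The hub below is held at its height by an O-ring: about 5 to 9 N pressed here makes it sink 9 mm with the platter, down to the seat, and it stays down.
- peg0 (a point): Top of one of three upright rubber-tipped support pegs fixed to the platter, each 14 mm diameter and 28 mm high above the platter's top, 62 mm from its centre; this one 60 degrees anticlockwise (seen from above) from the notch. Pushing a peg sideways turns the platter.
- peg1 (a point): Top of the second peg, 180 degrees from the notch.
- peg2 (a point): Top of the third peg, 60 degrees clockwise from the notch.
- bottle: Bystander: white reagent bottle with a green band, 64 mm diameter, 163 mm high, origin under its centre.
- jar: Bystander: small glass sample jar with white lid, 44 mm diameter, 62 mm high, origin under its centre.
- bone: Bystander: cream long-bone fragment, about 135 by 62 by 36 mm, lying in the tray, origin under its middle, long along x.
- splinter: Bystander: cream bone splinter, 38 by 24 by 10 mm, lying beside the turntable, origin under its centre.
- loupe: Bystander: folding chromed loupe, 73 by 26 by 17 mm, lying beside the turntable, origin under its cover.
- brush: Bystander: slim round cleaning brush with wooden handle, 171 mm long and 15 mm thick, lying beside the turntable, long along x.
- scale_bar: Bystander: black and yellow photo scale, 100 by 20 by 5 mm, lying beside the turntable, origin under its centre, long along y.
- tray: Cream tray lying on the bench, 300 by 220 by 24 mm, fixed, origin under its centre. It holds the bone.
Things that resemble listed ones, but are neither listed nor needed, are in the scene too. What is shaped like the platter but turquoise is not meant.

How it is judged:
On the way, in this order (a step that is already met when the one before it is completed fails the run):
1. the platter is turned until its notch is over the pin, before it is down on its seat (horizontal distance between notch and pin below 0.007 m and z of platter in the frame of seat above 0.0025 m), for 0.02 s.
2. the platter is pressed down onto its seat with the pin in the notch (z of platter in the frame of seat below 0.0015 m and horizontal distance between notch and pin below 0.007 m), for 0.1 s.
At the end, for the whole second after the job is handed in: The platter lies level (within 0.02 rad) and at rest on its seat, its underside within 1.5 mm of it, with the drive pin in its notch (notch mouth within 7 mm of the pin in plan) and its centre within 3 mm of the axis (all of step 2 and angle between platter's own z axis and vertical below 0.02 rad and horizontal distance between platter and seat below 0.003 m and linear speed of platter below 0.01 m/s and angular speed of platter below 0.1 rad/s); the robot touches nothing.
It fails at once if the platter is lifted (more than 6 mm above the height where it stood) (z of platter in the frame of seat above 0.015 m).
It fails at once if the platter is tipped (more than 0.12 rad) (angle between platter's own z axis and vertical above 0.12 rad).
It fails at once if the platter is forced (fingers press it with more than 60 N) (contact force between the fingers and platter above 60 N).
It fails at once if a bystander is moved (more than 20 mm) (distance of any of bottle, jar, bone, splinter, loupe, brush, scale_bar from where it was at the start of the episode above 0.02 m).
It also fails if it takes over 51 s, if anything falls off the work surface, if the arm or the gripper's body presses on something with over 40 N, if the wrist force passes 120 N, or if a joint passes its speed limit or range.

### The arm

A 7-joint arm with a two-finger parallel gripper is mounted at the origin on the work surface. World frame = base frame: x ahead of the robot, y to its left, z up, the work surface at z = 0. Lengths are in m, angles in rad, forces in N, time in s.
With the tool pointing down it reaches from about 0.425 to 0.925 m from the base axis. Payload 6.8 kg.
Tool frame: the origin (TCP) lies at the very end of the fingers, on their centre line; the grasp point (between the pads) lies 19 mm behind it (r.pinch_z is the distance from the TCP to the grasp point, in m); z points along the fingers, y is the line along which they close (so a half turn about z gives the same grasp; the last joint's range is limited). The gripper opens to 88 mm and grips with 3 to 60 N. Pads are 20 mm wide; open, the fingers measure 115 mm over their backs; the gripper's body (75 mm by 178 mm) begins 61 mm behind the grasp point.
Start: joints at [1.115, 0.477, 0.022, 1.555, -0.011, 1.109, -0.083], TCP at [0.23, -0.635, 0.223] pointing down, gripper open.
Joint ranges: [-2.96, 2.96], [-0.34, 2.1], [-1.41, 1.46], [0.24, 2.44], [-1.37, 4.51], [0.17, 1.92], [-2.96, 2.96]. Speed limits (rad/s): [2.39, 2.39, 3.14, 3.14, 3.14, 3.14, 3.14].

### API

Orientations are given as [roll, pitch, yaw] about the fixed x, y, z axes, in that order (R = Rz(yaw) Ry(pitch) Rx(roll)).
In Python, from bench import telemetry, cams, workorder, nets, r gives the robot as it stands.
- The arm moves only by the shell command python3 -m jog 'ROWS' [FORCE]. ROWS is JSON, a list of rows, each an object of numbers: "dx", "dy", "dz": the shift along the tool's x, y, z in m; "wx", "wy", "wz": the turn, a rotation vector about the tool's x, y, z in rad; "gripper": the finger opening in m, from 0 to 0.0878. In form: [{"dx": .., "dy": .., "dz": .., "wx": .., "wy": .., "wz": .., "gripper": ..}, ...]. A call has 1 to 10 rows; each row is the pose to reach, as a shift and turn from the pose commanded when the call began, along the tool's axes at that moment; what a row does not reach only later rows make up. A row lasts 1/8 s, in which the tool goes at most 62.5 mm and 10.7 degrees, less where a joint would pass 70% of its speed; a pose out of reach is approached as far as the arm can. A call with a gripper value outside its range is refused whole. The fingers move at their own pace and stop on an object; FORCE is the grip in N (left out, the last holds). Time passes only in rows, so rows that repeat a pose let the fingers close. It gives the time, the measured TCP pose, the force, the opening and the grip force at its end, in the units of the state.
- telemetry.get_obs(): the state, without advancing time (a new reading comes with each control period).
- cams.snapshot(name): name is "side" or "top" or "wrist"; returns a dict with "pixels" (384x512x3 uint8, red, green, blue), "camera_matrix" (3x3 intrinsics, pixels), "R" (3x3) and "t" (3): a world point X has camera coordinates R X + t; the wrist camera has in their place "mount" (4x4, takes a point from camera to tool coordinates, whose origin is the TCP and whose axes are the flange's). Camera axes: x right, y down, z forward; pixel columns grow to the right and rows downward; lengths in m; the calibration is good to about 2 mm. A picture is of the moment at which its call begins: read the wrist's pose just before it. There is no depth.
- workorder.close_job(): hands the job in; it is judged then, once.
Trained networks look in the newest picture that a camera, given by its name, has taken for a name from the list of things; names that differ only in an ending like _2 or _b are one class to them, and where a whole thing is asked for, a point or a joint stands for the part that bears it (a point fixed in the world has none). Each returns a list of dicts, best first, with "conf" (0 to 1); they miss things now and then, are a little off and sometimes report something else, mostly with a low value. They report only what shows in the picture. A call takes as long as a camera call. They do not tell look-alikes from the thing itself.
- nets.search_frame(name, camera): "at" ([column, row] in pixels, amid what is visible of it).
- nets.masks_of(name, camera): "region" (384x512 bool, what is visible of it) and "at" ([column, row] in pixels, amid what is visible of it).
The state is a dict: "clock": time; "qpos": joint angles; "joint_velocities": joint speeds; "joint_torque": joint torques, N m; "tcp_pos": TCP position; "eef_rot": TCP orientation; "ft_force": force on the tool from outside, world axes, zero at the start; "wrist_torque": the same for the moment, N m; "width": opening from 0.0 (shut) to 1.0 (fully open); "gripper_force": force on a finger pad.
Only numpy, scipy, OpenCV 4.12 (cv2) and the standard library are available. Lean on these libraries where they do the work, as an engineer would, in place of code of your own. Each camera call takes 0.05 s, during which the arm holds its last target. There are 200 camera calls.

## Working session

There is one attempt and no reset: what is moved stays moved. The work goes in short steps, Python scripts to look and compute and a shell command to move; the robot and the scene stay as the last step left them, time stands still between calls to the robot, and variables do not carry over. Pictures are saved under pics/ and viewed, at most 10 in all, crops included, and the job is handed in when it is done.

```bash
mkdir -p pics
cat > h.py <<'E'
import numpy as np,cv2
from bench import telemetry,cams,workorder,nets,r
def snap(n,f=None):
    s=cams.snapshot(n)
    if f: cv2.imwrite('pics/'+f,s['pixels'][:,:,::-1])
    return s
def pix2w(s,uv,z):
    K,R,t=[np.array(s[k]) for k in('camera_matrix','R','t')]
    d=R.T@np.linalg.solve(K,[uv[0],uv[1],1]); c=-R.T@t
    return c+d*(z-c[2])/d[2]
def w2pix(s,X):
    K,R,t=[np.array(s[k]) for k in('camera_matrix','R','t')]
    p=K@(R@np.array(X)+t); return p[:2]/p[2]
E
python3 - <<'E'
from h import *
o=telemetry.get_obs(); print(o)
s=snap('top','top1.png'); 
for n,z in [('platter',.057),('turntable',.04),('notch',.057),('hub_cap',.07),('pin',.0475),('peg0',.085),('bottle',.1),('jar',.05),('splinter',.0),('loupe',0),('brush',0),('scale_bar',0)]:
    for d in nets.search_frame(n,'top')[:4]:
        print(n,round(d['conf'],2),np.round(d['at']),np.round(pix2w(s,d['at'],z),3))
s=snap('side','side1.png')
a=cv2.imread('pics/top1.png');
E
```

```text
{'clock': 0.0, 'qpos': array([ 1.1149238 ,  0.47778685,  0.02233398,  1.55645199, -0.01151504,
        1.10932785, -0.08308397]), 'joint_velocities': array([-1.54716838e-03,  1.03733577e-03,  7.89801469e-05, -6.76201184e-04,
       -1.06813415e-03, -1.90675351e-03, -1.46044122e-04]), 'joint_torque': array([ 2.64891605e-04, -5.82851923e+01,  1.53477151e+00, -2.72608745e+01,
       -5.42841246e-02,  1.67312741e-02,  1.30178596e-04]), 'tcp_pos': array([ 0.22982416, -0.63401255,  0.22169029]), 'eef_rot': array([-3.13975049e+00,  1.21090373e-04,  3.47808663e-01]), 'ft_force': array([ 0.20278455, -0.77020994, -0.65302366]), 'wrist_torque': array([-0.00438074, -0.03784052,  0.07562662]), 'gripper_force': 0.0, 'width': 1.0001413414046934}
platter 0.69 [180. 243.] [0.409 0.228 0.057]
platter 0.61 [272. 185.] [ 0.588 -0.05   0.057]
turntable 0.77 [270. 212.] [ 0.506 -0.045  0.04 ]
notch 0.96 [273. 186.] [ 0.584 -0.054  0.057]
notch 0.74 [179. 240.] [0.419 0.233 0.057]
notch 0.37 [268. 214.] [ 0.496 -0.038  0.057]
hub_cap 0.7 [271. 189.] [ 0.571 -0.048  0.07 ]
hub_cap 0.59 [178. 242.] [0.411 0.232 0.07 ]
pin 0.86 [268. 216.] [ 0.491 -0.038  0.048]
peg0 0.71 [178. 240.] [0.417 0.229 0.085]
peg0 0.7 [274. 186.] [ 0.577 -0.055  0.085]
bottle 0.61 [107. 184.] [0.584 0.446 0.1  ]
jar 0.53 [126. 216.] [0.493 0.399 0.05 ]
splinter 0.49 [238. 144.] [0.737 0.059 0.   ]
splinter 0.46 [325. 191.] [ 0.579 -0.222  0.   ]
loupe 0.51 [223. 180.] [0.617 0.107 0.   ]
loupe 0.34 [264. 216.] [ 0.499 -0.026  0.   ]
brush 0.69 [272. 187.] [ 0.593 -0.053  0.   ]
brush 0.57 [286. 147.] [ 0.727 -0.101  0.   ]
scale_bar 0.74 [326. 188.] [ 0.587 -0.226  0.   ]
scale_bar 0.38 [265. 214.] [ 0.505 -0.028  0.   ]
```

View pics/top1.png

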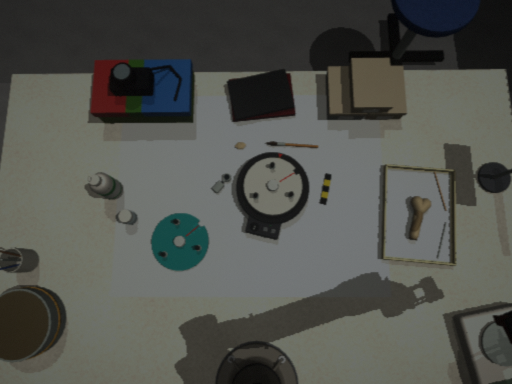

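View pics/side1.png

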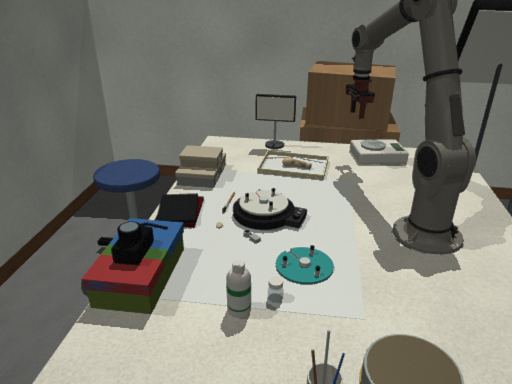

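Candidates for the platter are the off-white disc on the black housing at (273,187) and the turquoise disc at (180,242). I choose the off-white one; its red line runs toward about (296,172). Next is one close crop to check that.

Run:
```python
from h import *
a=cv2.imread('pics/top1.png')[140:245,220:330]
cv2.imwrite('pics/crop1.png',cv2.resize(a,None,fx=5.5,fy=5.5,interpolation=cv2.INTER_CUBIC))
s=snap('top')
f=s['pixels'].astype(int)
for n in('platter','hub_cap','peg0','turntable'):
  for d in nets.masks_of(n,'top')[:3]:
    m=d['region'];v,u=np.nonzero(m);print(n,round(d['conf'],2),m.sum(),u.mean().round(1),v.mean().round(1),u.min(),u.max(),v.min(),v.max())
red=(f[:,:,0]>1.6*f[:,:,1])&(f[:,:,0]>70)
v,u=np.nonzero(red);k=(u>230)&(u<315)&(v>145)&(v<240)
for p in zip(u[k],v[k]):print(p,np.round(pix2w(s,p,.057)[:2],3),f[p[1],p[0]])
```

```text
platter 0.58 2581 271.9 186.0 243 301 158 214
hub_cap 0.61 2642 179.0 241.3 151 208 213 270
hub_cap 0.58 2644 271.9 186.2 243 301 158 215
peg0 0.8 2688 272.3 186.0 242 302 158 214
peg0 0.61 2544 178.9 241.3 151 207 213 270
turntable 0.77 2120 269.7 198.6 236 308 151 238
(np.int64(279), np.int64(154)) [ 0.686 -0.073] [82 25 24]
(np.int64(280), np.int64(154)) [ 0.686 -0.077] [95 26 24]
(np.int64(281), np.int64(154)) [ 0.686 -0.08 ] [83 27 26]
(np.int64(279), np.int64(155)) [ 0.683 -0.073] [86 25 24]
(np.int64(280), np.int64(155)) [ 0.683 -0.077] [93 23 20]
(np.int64(279), np.int64(156)) [ 0.679 -0.073] [73 23 21]
(np.int64(280), np.int64(156)) [ 0.679 -0.076] [75 23 22]
(np.int64(290), np.int64(174)) [ 0.621 -0.107] [111  69  63]
(np.int64(291), np.int64(174)) [ 0.621 -0.11 ] [112  67  60]
(np.int64(289), np.int64(175)) [ 0.618 -0.103] [107  65  60]
(np.int64(290), np.int64(175)) [ 0.618 -0.106] [106  60  55]
(np.int64(288), np.int64(176)) [ 0.615 -0.1  ] [112  69  63]
(np.int64(286), np.int64(177)) [ 0.612 -0.094] [112  69  62]
(np.int64(284), np.int64(178)) [ 0.609 -0.088] [112  66  59]
(np.int64(285), np.int64(178)) [ 0.609 -0.091] [111  61  55]
(np.int64(283), np.int64(179)) [ 0.605 -0.085] [111  69  61]
(np.int64(280), np.int64(181)) [ 0.599 -0.075] [111  66  60]
```

View pics/crop1.png

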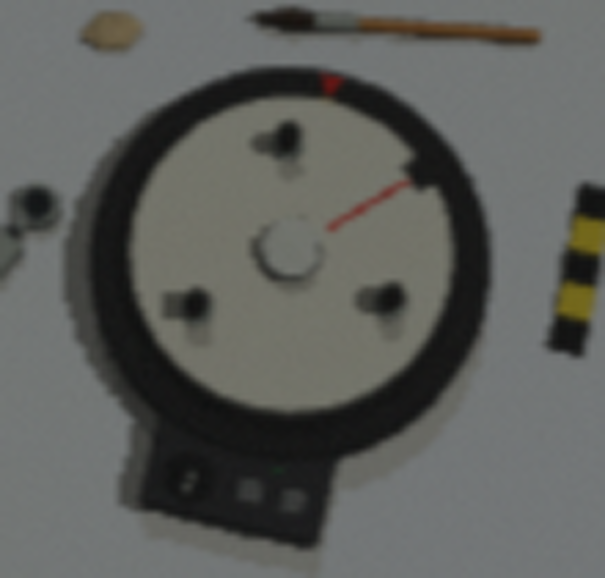

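The crop confirms the off-white disc. The hub is at crop (290,250), the notch at (425,165), the red pointer at (332,85), and the pegs at (287,135), (192,303) and (390,298). Next I compute the geometry.

Run:
```python
from h import *
s=snap('top')
c=lambda x,y:(220+(x+.5)/5.5-.5,140+(y+.5)/5.5-.5)
P=lambda u,z:pix2w(s,u,z)[:2]
C=P((271.95,186.1),.055);print('C',C,'cap',P(c(290,247),.070))
ang=lambda p:np.degrees(np.arctan2(*(p-C)[::-1]))
for n,u,z in[('ptr',(280,155),.037),('notch',c(425,165),.055),('p0',c(288,132),.085),('p1',c(195,300),.085),('p2',c(390,295),.085)]:
    p=P(u,z);print(n,p,ang(p),np.linalg.norm(p-C))
m=np.array(snap('wrist')['mount']);print(m.round(3))
o=telemetry.get_obs();y=o['eef_rot'][2]
cy,sy=np.cos(y),np.sin(y)
d=np.array([.50,-.08])-o['tcp_pos'][:2];print('tool d',cy*d[0]+sy*d[1],sy*d[0]-cy*d[1])
```

```text
C [ 0.58367979 -0.05024698] cap [ 0.58560564 -0.05089839]
ptr [ 0.68827455 -0.07769661] -14.70497158354098 0.1081367072477106
notch [ 0.63565716 -0.12829609] -56.33808034615957 0.09377265335994499
p0 [ 0.64751114 -0.05002928] 0.19541339061112709 0.06383172314782923
p1 [0.55325378 0.00177774] 120.32069429682274 0.06026867490588684
p2 [ 0.55548244 -0.10445541] -117.4818882588582 0.06110355122455259
[[ 0.002 -0.955 -0.298  0.082]
 [ 1.     0.001  0.001  0.   ]
 [-0.    -0.298  0.955 -0.161]
 [ 0.     0.     0.     1.   ]]
tool d 0.4427813894176179 -0.4293859805183069
```

```bash
python3 -m jog '[{"dx":0.54,"dy":-0.405,"dz":-0.03,"wz":0.4,"gripper":0},{"dx":0.54,"dy":-0.405,"dz":-0.03,"wz":0.4,"gripper":0},{"dx":0.54,"dy":-0.405,"dz":-0.03,"wz":0.4,"gripper":0},{"dx":0.54,"dy":-0.405,"dz":-0.03,"wz":0.4,"gripper":0},{"dx":0.54,"dy":-0.405,"dz":-0.03,"wz":0.4,"gripper":0},{"dx":0.54,"dy":-0.405,"dz":-0.03,"wz":0.4,"gripper":0},{"dx":0.54,"dy":-0.405,"dz":-0.03,"wz":0.4,"gripper":0},{"dx":0.54,"dy":-0.405,"dz":-0.03,"wz":0.4,"gripper":0},{"dx":0.54,"dy":-0.405,"dz":-0.03,"wz":0.4,"gripper":0},{"dx":0.54,"dy":-0.405,"dz":-0.03,"wz":0.4,"gripper":0}]' 20
```

```text
$[0]: bad value
```

```bash
python3 -m jog '[{"dx":0.06,"dy":-0.04,"dz":-0.01,"wz":0.1,"gripper":0.0},{"dx":0.12,"dy":-0.08,"dz":-0.02,"wz":0.2},{"dx":0.18,"dy":-0.12,"dz":-0.03,"wz":0.3},{"dx":0.24,"dy":-0.16,"dz":-0.03,"wz":0.4},{"dx":0.30,"dy":-0.20,"dz":-0.03,"wz":0.4},{"dx":0.36,"dy":-0.24,"dz":-0.03,"wz":0.4}]' 20
```

```text
$[0]: bad value
```

```bash
python3 -m jog '[{"dx":0.04,"dy":-0.03,"dz":-0.01,"wx":0,"wy":0,"wz":0.1,"gripper":0.0},{"dx":0.08,"dy":-0.06,"dz":-0.02,"wx":0,"wy":0,"wz":0.2,"gripper":0.0}]' 20
```

```text
clock: 1.3
tcp_pos: [0.2851, -0.5501, 0.2426]
eef_rot: [-3.141, -0.0, 0.143]
ft_force: [1.2, 1.0, 0.4]
width: 0.814
gripper_force: 0.0
```

```bash
python3 -m jog '[{"dx":0.38,"dy":-0.43,"dz":0,"wx":0,"wy":0,"wz":0.2,"gripper":0},{"dx":0.38,"dy":-0.43,"dz":0,"wx":0,"wy":0,"wz":0.2,"gripper":0},{"dx":0.38,"dy":-0.43,"dz":0,"wx":0,"wy":0,"wz":0.2,"gripper":0},{"dx":0.38,"dy":-0.43,"dz":0,"wx":0,"wy":0,"wz":0.2,"gripper":0},{"dx":0.38,"dy":-0.43,"dz":0,"wx":0,"wy":0,"wz":0.2,"gripper":0},{"dx":0.38,"dy":-0.43,"dz":0,"wx":0,"wy":0,"wz":0.2,"gripper":0},{"dx":0.38,"dy":-0.43,"dz":0,"wx":0,"wy":0,"wz":0.2,"gripper":0},{"dx":0.38,"dy":-0.43,"dz":0,"wx":0,"wy":0,"wz":0.2,"gripper":0},{"dx":0.38,"dy":-0.43,"dz":0,"wx":0,"wy":0,"wz":0.2,"gripper":0},{"dx":0.38,"dy":-0.43,"dz":0,"wx":0,"wy":0,"wz":0.2,"gripper":0}]' 20
cat >> h.py <<'E'
from scipy.spatial.transform import Rotation as Ro
def wsnap(f=None):
    o=telemetry.get_obs(); s=snap('wrist',f); M=np.array(s['mount'])
    T=np.eye(4);T[:3,:3]=Ro.from_euler('xyz',o['eef_rot']).as_matrix();T[:3,3]=o['tcp_pos']
    W=np.linalg.inv(T@M); s['R']=W[:3,:3];s['t']=W[:3,3]; return s
E
python3 - <<'E'
from h import *
s=wsnap('w1.png');o=telemetry.get_obs();print(o['tcp_pos'],o['eef_rot'],o['clock'])
for n,z in [('notch',.057),('hub_cap',.07),('pin',.0475),('peg0',.085)]:
    for d in nets.search_frame(n,'wrist')[:4]:
        print(n,round(d['conf'],2),np.round(d['at']),np.round(pix2w(s,d['at'],z),3))
E
```

```text
clock: 2.55
tcp_pos: [0.5992, -0.064, 0.2427]
eef_rot: [-3.139, -0.001, -0.045]
ft_force: [-0.1, 0.3, 0.0]
width: 0.006
gripper_force: 0.0
[ 0.59896027 -0.06507158  0.24255251] [-3.13972990e+00 -5.79287715e-04 -4.63126543e-02] 2.6
notch 0.83 [238. 173.] [ 0.597 -0.047  0.057]
notch 0.56 [ 54. 282.] [0.469 0.19  0.057]
hub_cap 0.83 [241. 177.] [ 0.597 -0.051  0.07 ]
hub_cap 0.65 [ 52. 281.] [0.479 0.183 0.07 ]
pin 0.68 [222. 105.] [ 0.671 -0.033  0.047]
peg0 0.74 [243. 176.] [ 0.601 -0.054  0.085]
peg0 0.62 [ 53. 283.] [0.485 0.171 0.085]
```

View pics/w1.png

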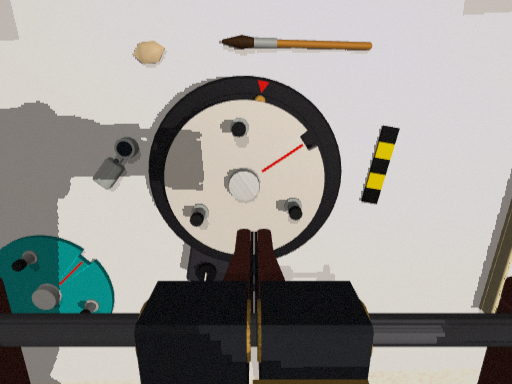

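The wrist picture shows the pin at (260,98), pointer (263,86), cap (243,184), notch (311,137), peg2 (294,208), peg0 (238,128) and peg1 (196,216).

```bash
cat > geo.py <<'E'
from h import *
M0=dict()
def show(s,pts,C):
    ang=lambda p:np.degrees(np.arctan2(*(p-C)[::-1]))
    for n,u,z in pts:
        p=pix2w(s,u,z)[:2];print(n,p.round(4),'ang',ang(p).round(1),'r',np.linalg.norm(p-C).round(4))
def ellc(s,z):
    f=cv2.cvtColor(s['pixels'],cv2.COLOR_RGB2HSV)
E
python3 - <<'E'
from h import *
from geo import show
s=wsnap()
C=pix2w(s,(243,184),.070)[:2];print(C)
show(s,[('pin',(260,99),.0475),('ptr',(263,86),.037),('notch',(311,137),.057),('p0',(238,127),.085),('p1',(196,216),.085),('p2',(294.5,208),.085)],C)
f=s['pixels'].astype(int)
m=((f[:,:,0]>180)&(f[:,:,0]-f[:,:,2]>8)).astype('uint8')
n,l,st,ce=cv2.connectedComponentsWithStats(m)
i=l[150,270];print(st[i])
c=max(cv2.findContours((l==i).astype('uint8'),0,cv2.CHAIN_APPROX_NONE)[0],key=len)
h=cv2.convexHull(c)[:,0];
W=np.array([pix2w(s,p,.057)[:2] for p in h])
A=np.c_[2*W,np.ones(len(W))];x=np.linalg.lstsq(A,(W**2).sum(1),rcond=None)[0];print('circ',x[:2],np.sqrt(x[2]+x[:2]@x[:2]))
E
```

```text
[ 0.58580018 -0.06057034]
pin [ 0.6726 -0.0836] ang -14.9 r 0.0898
ptr [ 0.6857 -0.0877] ang -15.2 r 0.1035
notch [ 0.6306 -0.1363] ang -59.4 r 0.088
p0 [ 0.6481 -0.0601] ang 0.5 r 0.0623
p1 [ 0.5573 -0.009 ] ang 118.9 r 0.0589
p2 [ 0.5607 -0.114 ] ang -115.1 r 0.0591
[  158    95   158   158 14559]
circ [ 0.58676612 -0.05256872] 0.08942517923952459
```

Run:
```python
from h import *
for k in range(3):
    o=telemetry.get_obs();s=wsnap()
    f=s['pixels'].astype(int);red=(f[:,:,0]>1.8*f[:,:,1])&(f[:,:,0]>120)
    v,u=np.nonzero(red);q=(u>240)&(u<290)&(v<97)&(v>70)
    uv=(u[q].mean(),v[q].mean());print(o['clock'],o['tcp_pos'],o['eef_rot'],uv,pix2w(s,uv,.037),w2pix(s,o['tcp_pos']))
s=snap('top');f=s['pixels'].astype(int);red=(f[:,:,0]>1.8*f[:,:,1])&(f[:,:,0]>60)
v,u=np.nonzero(red);q=(u>272)&(u<288)&(v<160)&(v>148);uv=(u[q].mean(),v[q].mean());print(uv,pix2w(s,uv,.037))
print('tcp in top',w2pix(s,o['tcp_pos']),'camera',-np.array(s['R']).T@s['t'],np.array(s['R']).round(3))
cv2.imwrite('pics/t2.png',cv2.resize(s['pixels'][120:250,200:340,::-1],None,fx=4,fy=4,interpolation=cv2.INTER_CUBIC))
```

```text
2.85 [ 0.59658567 -0.07217678  0.24270566] [ 3.14049355e+00  2.93630443e-04 -5.56088256e-02] (np.float64(253.1818181818182), np.float64(82.28571428571429)) [ 0.69012586 -0.07734074  0.037     ] [253.06021799 248.21225214]
2.9 [ 0.59666338 -0.07192181  0.24276067] [ 3.14067028e+00  1.51663042e-04 -5.53565981e-02] (np.float64(253.3896103896104), np.float64(82.48051948051948)) [ 0.69002655 -0.07724162  0.037     ] [253.06002736 248.21196946]
2.95 [ 0.59678691 -0.07159692  0.24280756] [ 3.14086504e+00 -4.75072979e-06 -5.49761149e-02] (np.float64(253.67532467532467), np.float64(82.50649350649351)) [ 0.69014492 -0.07715096  0.037     ] [253.05966045 248.2116506 ]
(np.float64(nan), np.float64(nan)) [nan nan nan]
tcp in top [282.41246599 166.84962209] camera [ 0.34469375 -0.00870786  1.23015693] [[-0.001 -1.    -0.02 ]
 [-0.981  0.005 -0.193]
 [ 0.193  0.019 -0.981]]<stdin>:8: RuntimeWarning: Mean of empty slice.
  ret = ret.dtype.type(ret / rcount)
```

View pics/t2.png

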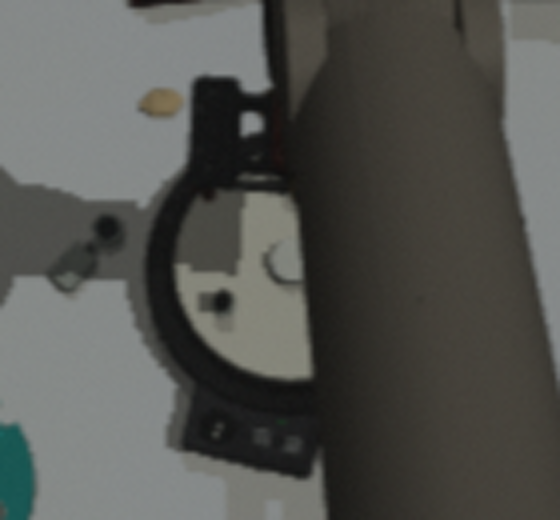

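The settled wrist view agrees with the top view: axis at about (0.585,-0.0505), pin at -15°, notch at -57.5°. So the platter needs about +42° (anticlockwise), done by pushing peg2 in +x. In the crop the arm hides the right half of the platter, with the cap at (290,262).

```bash
python3 -m jog '[{"dx":-0.04,"dy":0.016,"dz":0,"wx":0,"wy":0,"wz":0,"gripper":0},{"dx":-0.071,"dy":0.032,"dz":0.03,"wx":0,"wy":0,"wz":0,"gripper":0},{"dx":-0.071,"dy":0.032,"dz":0.07,"wx":0,"wy":0,"wz":0,"gripper":0},{"dx":-0.071,"dy":0.032,"dz":0.11,"wx":0,"wy":0,"wz":0,"gripper":0},{"dx":-0.071,"dy":0.032,"dz":0.14,"wx":0,"wy":0,"wz":0,"gripper":0},{"dx":-0.071,"dy":0.032,"dz":0.14,"wx":0,"wy":0,"wz":0,"gripper":0},{"dx":-0.071,"dy":0.032,"dz":0.14,"wx":0,"wy":0,"wz":0,"gripper":0},{"dx":-0.071,"dy":0.032,"dz":0.14,"wx":0,"wy":0,"wz":0,"gripper":0}]' 20
python3 - <<'E'
from h import *
s=wsnap('w2.png');o=telemetry.get_obs();print(o['tcp_pos'],o['eef_rot'],o['clock'],o['ft_force'])
E
```

```text
clock: 4.05
tcp_pos: [0.5259, -0.0981, 0.1042]
eef_rot: [3.141, -0.003, -0.052]
ft_force: [0.8, 0.2, 0.5]
width: 0.006
gripper_force: 0.0
[ 0.52577995 -0.0980759   0.10406327] [ 3.14138928e+00 -2.53875025e-03 -5.24675498e-02] 4.1 [ 0.36606698 -0.48247032  0.33716512]
```

View pics/w2.png

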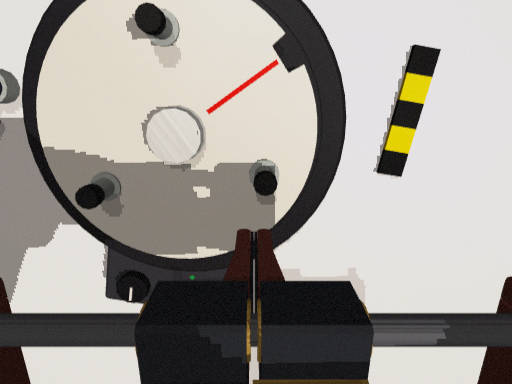

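Peg2 is at (265,182), straight ahead of the fingertips at (253,235), with the cap at (174,135) and notch at (290,52).

```bash
python3 - <<'E'
from h import *
from geo import show
s=wsnap();C=np.array([.585,-.0505]);print(pix2w(s,(174,133),.070))
show(s,[('n',(283,57),.057),('p0',(149,20),.085),('p1',(90,197),.085),('p2',(265.5,183),.085)],C)
print([w2pix(s,(.5257,y,.104)) for y in(-.09,-.098,-.106)])
E
python3 -m jog '[{"dx":0,"dy":0.008,"dz":0.037,"wx":0,"wy":0,"wz":0,"gripper":0},{"dx":0,"dy":0.008,"dz":0.037,"wx":0,"wy":0,"wz":0,"gripper":0},{"dx":0,"dy":0.008,"dz":0.037,"wx":0,"wy":0,"wz":0,"gripper":0}]'
```

```text
[ 0.58776312 -0.05339952  0.07      ]
n [ 0.6282 -0.1213] ang -58.6 r 0.083
p0 [ 0.6462 -0.0516] ang -1.0 r 0.0612
p1 [ 0.5545 -0.0028] ang 122.6 r 0.0566
p2 [ 0.5578 -0.107 ] ang -115.7 r 0.0627
[array([238.61649475, 248.95304483]), array([252.93046258, 248.29244136]), array([267.2634864 , 247.63095843])]
clock: 4.53
tcp_pos: [0.5249, -0.1057, 0.0666]
eef_rot: [-3.141, -0.001, -0.052]
ft_force: [0.7, -0.9, 0.5]
width: 0.006
gripper_force: 0.0
```

```bash
python3 -m jog '[{"dx":0.008,"dy":0.001,"dz":0,"wx":0,"wy":0,"wz":0,"gripper":0},{"dx":0.016,"dy":0.002,"dz":0,"wx":0,"wy":0,"wz":0,"gripper":0},{"dx":0.022,"dy":0.002,"dz":0,"wx":0,"wy":0,"wz":0,"gripper":0},{"dx":0.028,"dy":0.003,"dz":0,"wx":0,"wy":0,"wz":0,"gripper":0},{"dx":0.034,"dy":0.003,"dz":0,"wx":0,"wy":0,"wz":0,"gripper":0},{"dx":0.040,"dy":0.003,"dz":0,"wx":0,"wy":0,"wz":0,"gripper":0},{"dx":0.046,"dy":0.003,"dz":0,"wx":0,"wy":0,"wz":0,"gripper":0},{"dx":0.046,"dy":0.003,"dz":0,"wx":0,"wy":0,"wz":0,"gripper":0},{"dx":0.046,"dy":0.003,"dz":0,"wx":0,"wy":0,"wz":0,"gripper":0}]'
python3 - <<'E'
from h import *
s=wsnap('w3.png');o=telemetry.get_obs();print(o['tcp_pos'],o['eef_rot'],o['clock'],o['ft_force'])
E
```

```text
clock: 5.65
tcp_pos: [0.5704, -0.1109, 0.0657]
eef_rot: [-3.141, -0.001, -0.052]
ft_force: [-1.4, 0.2, -0.3]
width: 0.003
gripper_force: 0.0
[ 0.57028143 -0.11096487  0.06573083] [-3.14134414e+00 -3.50913806e-04 -5.18764073e-02] 5.7 [ 0.08494801 -0.41390657 -0.08000678]
```

View pics/w3.png

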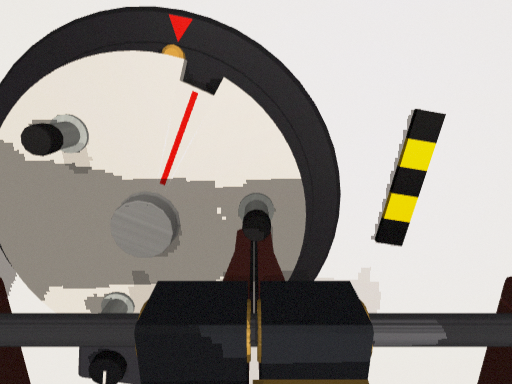

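Notch mouth is now around (204,72), pin (172,50), red line from (163,184) to (195,93), cap (143,226); the fingertip touches peg2 at (256,225).

```bash
cat > meas.py <<'E'
from h import *
def meas(s,zt=.057,box=None):
    # red line pixels on the platter -> line fit in the world ; pointer centroid
    f=s['pixels'].astype(int);red=((f[:,:,0]>1.8*f[:,:,1])&(f[:,:,0]>110)&(f[:,:,2]<90)).astype('uint8')
    n,l,st,ce=cv2.connectedComponentsWithStats(red)
    for i in range(1,n):
        if st[i,4]<40: continue
        v,u=np.nonzero(l==i);P=np.array([pix2w(s,p,zt)[:2] for p in zip(u,v)])
        Q=pix2w(s,ce[i],.037)[:2]
        vx,vy,x,y=cv2.fitLine(P.astype(np.float32),cv2.DIST_L2,0,1e-5,1e-5).ravel()
        print(st[i],'mean@top',P.mean(0).round(4),'@.037',Q.round(4),'lineang',np.degrees(np.arctan2(vy,vx)).round(1),'extent',np.ptp(P,axis=0).round(3))
E
python3 - <<'E'
from meas import *
from geo import show
s=wsnap();meas(s)
C=pix2w(s,(143,226),.070)[:2];print(C,telemetry.get_obs()['tcp_pos'])
pts=[('pin',(172,52),.0475),('ptr',(179,25),.037),('mouth',(205,70),.057),('l0',(163,184),.057),('l1',(195,93),.057)]
show(s,pts,C);show(s,pts,np.array([.585,-.0505]))
E
```

```text
[168  14  24  28 346] mean@top [ 0.6859 -0.0814] @.037 [ 0.6898 -0.0774] lineang -11.2 extent [0.012 0.011]
[160  91  38  94 547] mean@top [ 0.6323 -0.0744] @.037 [ 0.6303 -0.0698] lineang -26.2 extent [0.048 0.025]
[ 0.58841539 -0.05340698] [ 0.57016056 -0.11107463  0.06573175]
pin [ 0.6751 -0.0743] ang -13.6 r 0.0892
ptr [ 0.6894 -0.0774] ang -13.3 r 0.1038
mouth [ 0.6649 -0.0919] ang -26.7 r 0.0856
l0 [ 0.6074 -0.0631] ang -27.0 r 0.0214
l1 [ 0.6543 -0.0857] ang -26.2 r 0.0734
pin [ 0.6751 -0.0743] ang -14.8 r 0.0932
ptr [ 0.6894 -0.0774] ang -14.4 r 0.1078
mouth [ 0.6649 -0.0919] ang -27.4 r 0.0899
l0 [ 0.6074 -0.0631] ang -29.3 r 0.0258
l1 [ 0.6543 -0.0857] ang -27.0 r 0.0777
```

```bash
python3 -m jog '[{"dx":0.005,"dy":-0.001,"dz":0,"wx":0,"wy":0,"wz":0,"gripper":0},{"dx":0.009,"dy":-0.002,"dz":0,"wx":0,"wy":0,"wz":0,"gripper":0},{"dx":0.0125,"dy":-0.002,"dz":0,"wx":0,"wy":0,"wz":0,"gripper":0},{"dx":0.0125,"dy":-0.002,"dz":0,"wx":0,"wy":0,"wz":0,"gripper":0},{"dx":0.0125,"dy":-0.002,"dz":0,"wx":0,"wy":0,"wz":0,"gripper":0}]'
python3 - <<'E'
from meas import *
s=wsnap('w4.png');meas(s);print(telemetry.get_obs()['tcp_pos'])
E
```

```text
clock: 6.38
tcp_pos: [0.583, -0.1098, 0.0657]
eef_rot: [-3.141, -0.0, -0.052]
ft_force: [0.3, 1.1, -0.2]
width: 0.001
gripper_force: 0.0
[174  40  23  26 325] mean@top [ 0.6873 -0.0813] @.037 [ 0.6899 -0.0775] lineang -20.0 extent [0.011 0.011]
[157 108  18  95 538] mean@top [ 0.6358 -0.0654] @.037 [ 0.6327 -0.0598] lineang -15.4 extent [0.05  0.016]
[ 0.58290291 -0.10985511  0.06571973]
```

View pics/w4.png

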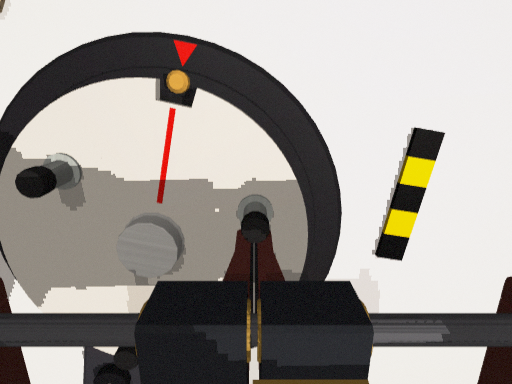

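The pin at (178,82) now shows inside the notch (columns 158–197). Quick numeric check of how far off centre it is:

Run:
```python
from meas import *
s=wsnap();f=s['pixels'].astype(int)
p=pix2w(s,(178,82),.0475)[:2];q=np.array([.6358,-.0654]);a=np.radians(-15.4)
d=p-q;print('pin',p,'along',d@[np.cos(a),np.sin(a)],'left of line',d@[-np.sin(a),np.cos(a)])
b=pix2w(s,(161,100),.057)[:2],pix2w(s,(191,107),.057)[:2];print(b,(sum(b)/2-q)@[-np.sin(a),np.cos(a)])
print('cap',pix2w(s,(147,248),.070))
o=telemetry.get_obs();print(o['tcp_pos'],o['eef_rot'])
```

```text
pin [ 0.67297137 -0.07459461] along 0.0382784267303025 left of line 0.0010066057198886424
(array([ 0.6643663 , -0.06698857]), array([ 0.6601577 , -0.08189476])) -0.0016898846693338236
cap [ 0.58811648 -0.05250105  0.07      ]
[ 0.58288507 -0.10987357  0.0657548 ] [-3.14152904e+00 -3.63093556e-04 -5.21309598e-02]
```

```bash
python3 -m jog '[{"dx":0.001,"dy":0,"dz":0,"wx":0,"wy":0,"wz":0,"gripper":0},{"dx":0.001,"dy":0,"dz":0,"wx":0,"wy":0,"wz":0,"gripper":0},{"dx":-0.012,"dy":0,"dz":0,"wx":0,"wy":0,"wz":0,"gripper":0},{"dx":-0.012,"dy":0,"dz":-0.03,"wx":0,"wy":0,"wz":0,"gripper":0},{"dx":-0.012,"dy":0,"dz":-0.05,"wx":0,"wy":0,"wz":0,"gripper":0},{"dx":0.001,"dy":-0.03,"dz":-0.05,"wx":0,"wy":0,"wz":0,"gripper":0},{"dx":0.001,"dy":-0.058,"dz":-0.05,"wx":0,"wy":0,"wz":0,"gripper":0},{"dx":0.001,"dy":-0.058,"dz":-0.04,"wx":0,"wy":0,"wz":0,"gripper":0},{"dx":0.001,"dy":-0.058,"dz":-0.03,"wx":0,"wy":0,"wz":0,"gripper":0},{"dx":0.001,"dy":-0.058,"dz":-0.03,"wx":0,"wy":0,"wz":0,"gripper":0}]'
python3 - <<'E'
from meas import *
s=wsnap('w5.png');meas(s);print(telemetry.get_obs()['tcp_pos'])
E
```

```text
clock: 7.72
tcp_pos: [0.5853, -0.0538, 0.0942]
eef_rot: [3.141, 0.003, -0.054]
ft_force: [0.6, -0.7, -0.1]
width: 0.008
gripper_force: 0.0
[273  45  20  24 251] mean@top [ 0.688  -0.0754] @.037 [ 0.69   -0.0772] lineang -8.1 extent [0.012 0.011]
[256 105  23  83 393] mean@top [ 0.6357 -0.0651] @.037 [ 0.6328 -0.0659] lineang -15.2 extent [0.051 0.016]
[ 0.5859513  -0.05360887  0.09483968]
```

View pics/w5.png

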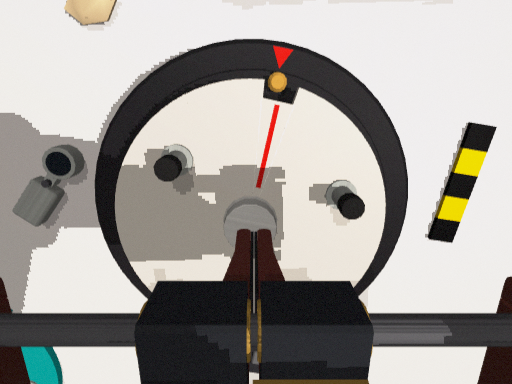

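Fingertip (254,235) is above the cap (250,222), and the pin (278,82) is inside the notch, about 1.5 mm off its middle. Now press.

```bash
python3 -m jog '[{"dx":0.001,"dy":0,"dz":0.012,"wx":0,"wy":0,"wz":0,"gripper":0},{"dx":0.001,"dy":0,"dz":0.022,"wx":0,"wy":0,"wz":0,"gripper":0},{"dx":0.001,"dy":0,"dz":0.025,"wx":0,"wy":0,"wz":0,"gripper":0},{"dx":0.001,"dy":0,"dz":0.028,"wx":0,"wy":0,"wz":0,"gripper":0},{"dx":0.001,"dy":0,"dz":0.030,"wx":0,"wy":0,"wz":0,"gripper":0},{"dx":0.001,"dy":0,"dz":0.030,"wx":0,"wy":0,"wz":0,"gripper":0}]'
```

```text
clock: 8.52
tcp_pos: [0.587, -0.0523, 0.0656]
eef_rot: [3.141, 0.002, -0.052]
ft_force: [-3.4, 0.7, 3.5]
width: 0.003
gripper_force: 2.0
```

```bash
python3 -m jog '[{"dx":0,"dy":0,"dz":0.0015,"wx":0,"wy":0,"wz":0,"gripper":0},{"dx":0,"dy":0,"dz":0.003,"wx":0,"wy":0,"wz":0,"gripper":0},{"dx":0,"dy":0,"dz":0.0045,"wx":0,"wy":0,"wz":0,"gripper":0},{"dx":0,"dy":0,"dz":0.0045,"wx":0,"wy":0,"wz":0,"gripper":0}]'
```

```text
clock: 9.02
tcp_pos: [0.587, -0.0524, 0.0614]
eef_rot: [3.141, 0.001, -0.052]
ft_force: [-4.0, -0.4, 7.4]
width: 0.003
gripper_force: 3.6
```

```bash
python3 -m jog '[{"dx":0,"dy":0,"dz":0.001,"wx":0,"wy":0,"wz":0,"gripper":0},{"dx":0,"dy":0,"dz":0.001,"wx":0,"wy":0,"wz":0,"gripper":0},{"dx":0,"dy":0,"dz":0.001,"wx":0,"wy":0,"wz":0,"gripper":0}]'; python3 -m jog '[{"dx":0,"dy":0,"dz":0.001,"wx":0,"wy":0,"wz":0,"gripper":0},{"dx":0,"dy":0,"dz":0.001,"wx":0,"wy":0,"wz":0,"gripper":0},{"dx":0,"dy":0,"dz":0.001,"wx":0,"wy":0,"wz":0,"gripper":0}]'
```

```text
clock: 9.4
tcp_pos: [0.5871, -0.0523, 0.0614]
eef_rot: [3.141, 0.001, -0.052]
ft_force: [-7.6, 0.5, 14.9]
width: 0.004
gripper_force: 7.6
clock: 9.78
tcp_pos: [0.5871, -0.0523, 0.0613]
eef_rot: [3.141, 0.001, -0.053]
ft_force: [-10.4, 0.2, 23.7]
width: 0.003
gripper_force: 11.8
```

It stops hard at cap height 0.061, which is the seated height. Retreat and look.

```bash
python3 -m jog '[{"dx":0,"dy":0,"dz":-0.004,"wx":0,"wy":0,"wz":0,"gripper":0},{"dx":0,"dy":0,"dz":-0.03,"wx":0,"wy":0,"wz":0,"gripper":0},{"dx":0,"dy":0,"dz":-0.07,"wx":0,"wy":0,"wz":0,"gripper":0},{"dx":0,"dy":0,"dz":-0.12,"wx":0,"wy":0,"wz":0,"gripper":0},{"dx":0,"dy":0,"dz":-0.12,"wx":0,"wy":0,"wz":0,"gripper":0},{"dx":0,"dy":0,"dz":-0.12,"wx":0,"wy":0,"wz":0,"gripper":0},{"dx":0,"dy":0,"dz":-0.12,"wx":0,"wy":0,"wz":0,"gripper":0}]'
python3 - <<'E'
from meas import *
s=wsnap();meas(s,.048);print(telemetry.get_obs()['tcp_pos'])
t=snap('side')
a=cv2.resize(s['pixels'][0:260,60:440,::-1],(400,274));b=cv2.resize(t['pixels'][170:240,210:320,::-1],(400,255),interpolation=cv2.INTER_CUBIC)
cv2.imwrite('pics/fin.png',np.vstack([a,b]))
E
```

```text
clock: 10.65
tcp_pos: [0.5868, -0.0521, 0.1776]
eef_rot: [3.142, 0.003, -0.052]
ft_force: [-0.2, -0.2, -0.6]
width: 0.004
gripper_force: 0.0
[270  60  14  17 130] mean@top [ 0.6893 -0.0764] @.037 [ 0.6901 -0.0772] lineang -6.1 extent [0.013 0.011]
[258 103  15  57 182] mean@top [ 0.636  -0.0652] @.037 [ 0.635  -0.0656] lineang -15.2 extent [0.049 0.015]
[ 36 280  27  27  73] mean@top [0.4793 0.1685] @.037 [0.4722 0.1769] lineang -49.0 extent [0.03  0.035]
[ 0.58692079 -0.05211906  0.17763702]
```

View pics/fin.png

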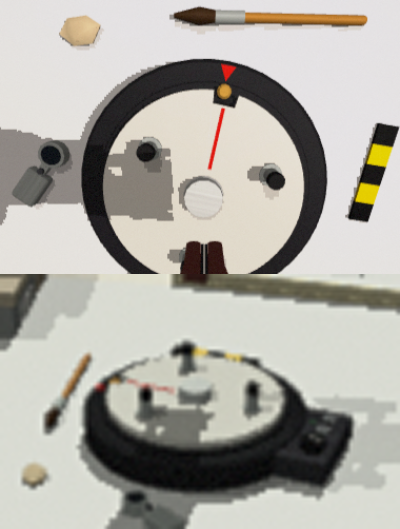

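The platter lies level and down, with the pin (224,91 in the crop) in the notch and the hand clear. Bystanders are undisturbed, so I hand in.

```bash
python3 -c "
from bench import workorder
print(workorder.close_job())"
```

```text
the job is handed in; nothing more can be done
None
```

I turned the platter about 42° anticlockwise until its notch was over the pin, and pressed it down to its seat (24 N at most). The hand is clear and the job is handed in; the result of the judging was not shown.

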